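Seat a dropper bottle in the well of a balance pan by feel

TASK

Pick up the dropper bottle and stand it on the balance for weighing, centred in the round well in the middle of the square pan: lower it gently and upright all the way to the floor of the well before you let go. The pan has been left somewhat off the balance's middle, so the well has to be found by feel with light contact. Do not bump or press hard on the balance, and leave the petri dish and the marker where they are.

Things in the scene. Friction and masses are not known exactly. Their poses are not given: they have to be found in the camera images.
- bottle_mid (a point): Centre, half-way up, of a loose amber dropper bottle with black teat, upright on the table, 102 mm tall, 70 to 100 g. From the foot up to about 55 mm it is a round cylinder 33 mm across; then a shoulder, a collar 24 mm across from 65 to 77 mm, and a 12 mm teat. Grip it from above round the upper body or the collar, in any direction, the palm clear of the teat. z points up the bottle.
- balance: Low white balance fixed to the table, 44 mm high; origin on the table under its middle, x along its 150 mm side, y along its 130 mm side, turned up to 0.4 rad. A cross-slide on it, locked where the last user left it, carries the steel pan. The pan's middle is off the origin by up to 12 mm along x and up to 12 mm along y, either way; this is not reported: find it by feel or sight.
- dish: Covered whitish petri dish, 90 mm in diameter, 14 mm high, loose on the table left of the balance; origin at the centre of its underside. A bystander.
- marker: Blue and white marker pen, 135 mm long along its y, 17 mm thick, lying loose on the table left of the balance; origin at its middle on the underside. A bystander.
- pan_level (a point): Fixed point on the balance's middle axis at the height of the pan's flat top, 84 mm over the table (it does not follow the pan). The pan is square, 84 x 84 mm, parallel to the balance; gentle forces cannot shift it sideways. It is sprung: it sinks 1 mm for every 3 N (7 mm at most). More than 15 N on it, by bottle or gripper, is rough.
- well_level (a point): Fixed point on the same axis at the height of the well's floor, 78 mm over the table with the pan unloaded. The well is a round recess in the middle of the pan, 39 mm in diameter, 6 mm deep, flat-floored, with a 1 mm chamfer at its mouth; the bottle's foot enters it with 3 mm to spare all round.
Mind the look-alikes: they are no part of the job. There is more than one size of the part that bears bottle_mid; the job needs the smaller.

How it is judged:
On the way, in this order (a step that is already met when the one before it is completed fails the run):
1. the bottle is brought over the balance, held clear above the pan (z of bottle_mid in the frame of balance above 0.137 m and horizontal distance between bottle_mid and balance below 0.04 m), for 0.1 s.
2. the bottle, still held, stands upright on the floor of the well (z of bottle_mid in the frame of balance below 0.1296 m and angle between bottle_mid's own z axis and vertical below 0.07 rad and horizontal distance between bottle_mid and balance below 0.024 m and contact force between the fingers and bottle above 0.5 N and contact force between bottle and balance above 0.2 N), for 0.2 s.
At the end, for the whole second after the job is handed in: The bottle stands released, still and upright (within 0.04 rad) with its foot on the floor of the pan's well (its middle 127 to 129.8 mm over the table, the floor being at 78 mm), within 24 mm of the balance's middle (z of bottle_mid in the frame of balance between 0.127 and 0.1298 m and horizontal distance between bottle_mid and balance below 0.024 m and angle between bottle_mid's own z axis and vertical below 0.04 rad and contact force between bottle and balance above 0.3 N and contact force between the fingers and bottle below 0.05 N and linear speed of bottle below 0.01 m/s); the robot touches nothing.
It fails at once if the bottle pressed on the balance with more than 15 N (contact force between bottle and balance above 15 N).
It fails at once if the robot pressed on the balance with more than 15 N (contact force between any of the fingers, the arm and balance above 15 N).
It fails at once if the bottle tipped over (angle between bottle_mid's own z axis and vertical above 0.5 rad).
It fails at once if the petri dish or the marker moved by more than 25 mm (distance of any of dish, marker from where it was at the start of the episode above 0.025 m).
It also fails if it takes over 67 s, if anything falls off the work surface, if the arm or the gripper's body presses on something with over 40 N, if the wrist force passes 120 N, or if a joint passes its speed limit or range.

ROBOT

A 7-joint arm with a two-finger parallel gripper is mounted at the origin on a cart in front of the work surface, level with it; the furniture and walls round the work are solid. World frame = base frame: x ahead of the robot, y to its left, z up, the work surface at z = 0. Lengths are in m, angles in rad, forces in N, time in s.
With the tool pointing down it reaches from about 0.35 to 0.9 m from the base axis. Payload 7.2 kg.
Tool frame: the origin (TCP) lies midway between the tips of the shut fingers; the grasp point (between the pads) lies 19 mm behind it (r.hold_point_z is the distance from the TCP to the grasp point, in m); y points along the fingers, x is the direction in which the jaws open and shut, and the axes are right-handed (so a half turn about y gives the same grasp; the last joint's range is limited). The gripper opens to 85 mm and grips with 20 to 120 N. Pads are 22 mm wide; open, the fingers measure 114 mm over their backs; the gripper's body (76 mm by 85 mm) begins 54 mm behind the grasp point. The pads swing forward as they close: fully open they stand 13 mm farther back than shut.
Start: joints at [-1.266, 0.411, -0.013, 1.596, 0.006, 1.134, -0.082], TCP at [0.228, 0.582, 0.231] pointing down, gripper open.
Joint ranges: [-2.95, 2.95], [-0.29, 1.99], [-1.47, 1.44], [0.14, 2.54], [-1.03, 4.17], [0.13, 1.85], [-2.86, 2.86]. Speed limits (rad/s): [2.39, 2.39, 3.01, 3.01, 3.14, 3.14, 3.14].

INTERFACE

Orientations are given as a rotation vector (axis times angle).
In Python, from rig import r gives the robot as it stands.
- The arm moves only by the tool arm_command, never from a script. Its argument "commands" is a list of rows, each a list of 5 numbers: the closure, from 0 (fully open) to 1 (shut), then the shift along the world's x, y, z in mm, then the turn about the world's z in degrees. In form: [[hand, x, y, z, twist], ...]. A call has exactly 8 rows; each row shifts and turns the commanded pose from where the row before left it; what a row does not reach is not made up. A row lasts 1/10 s, in which the tool goes at most 50 mm and 8.59 degrees, less where a joint would pass 70% of its speed; a pose out of reach is approached as far as the arm can. A call with a gripper value outside its range is refused whole. The fingers move at their own pace and stop on an object; the grip force is fixed at half the most. Time passes only in rows, so rows that do not move let the fingers close, or fill a call up. It gives the time, the measured TCP pose, the force and the opening at its end, in the units of the state.
- r.observe(): the state, without advancing time (a new reading comes with each control period).
- r.grab_frame(name): name is "side" or "top"; returns a dict with "pixels" (420x560x3 uint8, blue, green, red), "range_z" (420x560 float32, m along the optical axis (not along the pixel's ray), 0 where there is no reading), "camera_matrix" (3x3 intrinsics, pixels), "view" (4x4, takes a point from world to camera coordinates). Camera axes: x right, y down, z forward; pixel columns grow to the right and rows downward; lengths in m; the calibration is good to about 2 mm. A picture is of the moment at which its call begins.
- r.close_job(): hands the job in, once; it reports no verdict.
The state is a dict: "t": time; "q": joint angles; "dq": joint speeds; "joint_torque": joint torques, N m; "tcp_pos": TCP position; "tool_rot": TCP orientation; "contact_force": force on the tool from outside, world axes, zero at the start; "wrist_torque": the same for the moment, N m; "gripper_width": finger opening in m.
Only numpy, scipy, OpenCV 4.12 (cv2) and the standard library are available. Lean on these libraries where they do the work, as an engineer would, in place of code of your own. Each camera call takes 0.05 s, during which the arm holds its last target.

## Working session

There is one attempt and no reset: what is moved stays moved. The work goes in short steps, Python scripts to look and compute and a tool call to move; the robot and the scene stay as the last step left them, time stands still between calls to the robot, and variables do not carry over. Pictures are saved under pics/ and viewed, and the job is handed in when it is done.

Besides the shell and the picture viewer there is one more tool, called after "Emit:" as a command line: name --pt "numbers of a row" for each row, then --argument value for the rest. arm_command: Moves the arm, as the interface text tells. Its arguments: {"type":"object","properties":{"commands":{"type":"array","items":{"type":"array","items":{"type":"number"}}}},"required":["commands"]}

```bash
mkdir -p pics; ls; cat > h.py <<'E'
import numpy as np, cv2
from rig import r
def grab(n,save=None):
    f=r.grab_frame(n)
    if save: cv2.imwrite('pics/'+save+'.png',f['pixels'])
    return f
def cloud(f):
    K=np.array(f['camera_matrix']);V=np.array(f['view']);z=f['range_z'].astype(float)
    v,u=np.indices(z.shape)
    P=np.stack([(u-K[0,2])/K[0,0]*z,(v-K[1,2])/K[1,1]*z,z],-1)
    W=(P-V[:3,3])@V[:3,:3]
    W[z<=0]=np.nan
    return W
def proj(f,p):
    K=np.array(f['camera_matrix']);V=np.array(f['view']);c=V[:3,:3]@np.array(p)+V[:3,3]
    c=K@c; return c[:2]/c[2]
E
python3 - <<'E'
from h import *
for n in('side','top'):
    f=grab(n,n+'0'); np.savez('/tmp/'+n+'0.npz',**f)
    V=np.array(f['view']); print(n,-V[:3,:3].T@V[:3,3], V[2,:3])
o=r.observe(); print(o)
E
```

```text
pics
side [ 0.01676854 -0.86646046  0.99213878] [ 0.35442988  0.63860743 -0.68305198]
top [ 0.25620879 -0.03478677  1.11676517] [ 0.21298764  0.01577467 -0.97692754]
{'t': 0.1, 'q': array([-1.26616529,  0.41183471, -0.01271015,  1.59696646,  0.0056022 ,
        1.13428284, -0.08216242]), 'dq': array([-0.00064294, -0.0021317 , -0.00092703, -0.00104692, -0.00039457,
        0.00175519,  0.00138803]), 'joint_torque': array([ 3.48168389e-03, -6.01822686e+01,  6.84595630e-01, -3.00082862e+01,
        1.40590081e-02,  6.31859642e-03, -9.89286264e-06]), 'tcp_pos': array([0.22753337, 0.58163404, 0.23052544]), 'tool_rot': array([-1.36373201, -0.9295543 ,  0.93143527]), 'contact_force': array([-0.76645622,  0.15687403, -0.15062739]), 'wrist_torque': array([ 0.02832893, -0.01170974,  0.05947694]), 'gripper_width': 0.0854015932444709}
```

View pics/side0.png

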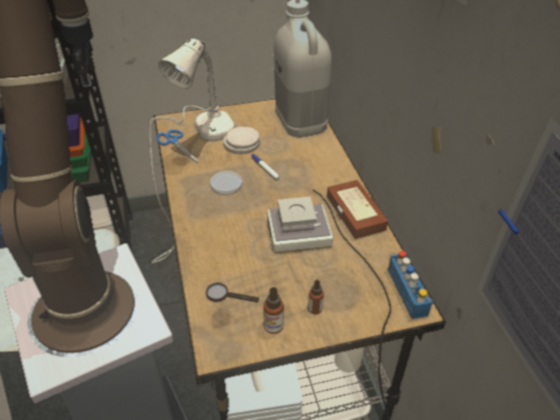

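View pics/top0.png

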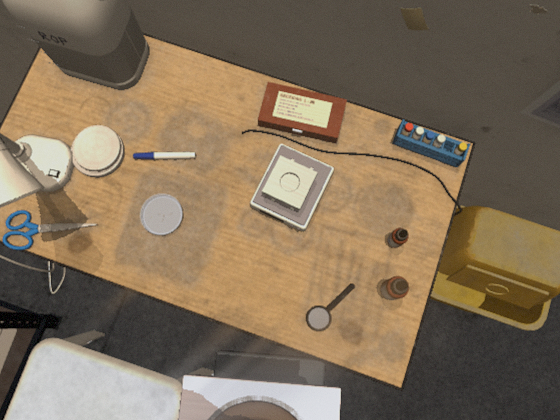

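```bash
python3 - <<'E'
from h import *
from scipy.spatial.transform import Rotation as R
print(R.from_rotvec([-1.36373201, -0.9295543 ,  0.93143527]).as_matrix().round(3))
f=np.load('/tmp/top0.npz'); W=cloud(f)
# height map
Z=W[...,2]; im=np.clip(np.nan_to_num(Z)*255/0.15,0,255).astype(np.uint8)
cv2.imwrite('pics/toph.png',cv2.applyColorMap(im,cv2.COLORMAP_JET))
E
```

```text
[[ 0.364 -0.    -0.931]
 [ 0.931 -0.001  0.364]
 [-0.001 -1.    -0.   ]]
```

```bash
python3 - <<'E'
from h import *
f=np.load('/tmp/top0.npz'); W=cloud(f)
for p in [(0,0,0),(0.5,0,0),(0.5,0.2,0),(.228,.582,.231)]: print(p,proj(f,p))
g=np.load('/tmp/side0.npz'); G=cloud(g); print('side tcp',proj(g,(.228,.582,.231)))
def st(W,m,t):
    P=W[m]; P=P[~np.isnan(P[:,0])]; print(t,len(P),P.min(0).round(4),P.max(0).round(4),P.mean(0).round(4))
# bottles in both clouds
for nm,C in(('top',W),('side',G)):
  for (u,v,w) in ([(398,237,18),(394,288,20)] if nm=='top' else [(316,297,22),(273,310,26)]):
    S=C[v-w:v+w,u-w:u+w].reshape(-1,3); S=S[S[:,2]>0.01]
    print(nm,len(S),np.nanmin(S,0).round(4),np.nanmax(S,0).round(4))
S=W[140:235,245:340].reshape(-1,3)
h=np.histogram(S[:,2],bins=np.arange(-.01,.11,.004)); print(list(zip(h[0],h[1].round(3))))
pt=f['pixels'];sd=g['pixels']
a=cv2.resize(pt[135:240,240:345],None,fx=5,fy=5,interpolation=cv2.INTER_CUBIC); cv2.imwrite('pics/bal.png',a)
b=cv2.resize(sd[265:345,250:340],None,fx=6,fy=6,interpolation=cv2.INTER_CUBIC); cv2.imwrite('pics/bot.png',b)
E
```

```text
(0, 0, 0) [255.06772719 459.76950822]
(0.5, 0, 0) [276.40350608 210.14045138]
(0.5, 0.2, 0) [183.95826467 202.8568731 ]
(0.228, 0.582, 0.231) [-94.20661908 313.82718276]
side tcp [90.10181119 80.62056307]
top 302 [ 0.4387 -0.2708  0.0116] [ 0.4711 -0.2376  0.1032]
top 528 [ 0.3293 -0.2698  0.0107] [ 0.3716 -0.2279  0.1355]
side 398 [ 0.4392 -0.2756  0.0101] [ 0.4734 -0.2418  0.1025]
side 748 [ 0.3295 -0.2752  0.0101] [ 0.3749 -0.1556  0.1332]
[(np.int64(5), np.float64(-0.01)), (np.int64(472), np.float64(-0.006)), (np.int64(2844), np.float64(-0.002)), (np.int64(1198), np.float64(0.002)), (np.int64(76), np.float64(0.006)), (np.int64(11), np.float64(0.01)), (np.int64(18), np.float64(0.014)), (np.int64(21), np.float64(0.018)), (np.int64(28), np.float64(0.022)), (np.int64(28), np.float64(0.026)), (np.int64(55), np.float64(0.03)), (np.int64(230), np.float64(0.034)), (np.int64(512), np.float64(0.038)), (np.int64(1215), np.float64(0.042)), (np.int64(481), np.float64(0.046)), (np.int64(26), np.float64(0.05)), (np.int64(5), np.float64(0.054)), (np.int64(1), np.float64(0.058)), (np.int64(0), np.float64(0.062)), (np.int64(2), np.float64(0.066)), (np.int64(27), np.float64(0.07)), (np.int64(116), np.float64(0.074)), (np.int64(280), np.float64(0.078)), (np.int64(986), np.float64(0.082)), (np.int64(342), np.float64(0.086)), (np.int64(5), np.float64(0.09)), (np.int64(0), np.float64(0.094)), (np.int64(0), np.float64(0.098)), (np.int64(0), np.float64(0.102))]
```

View pics/bal.png

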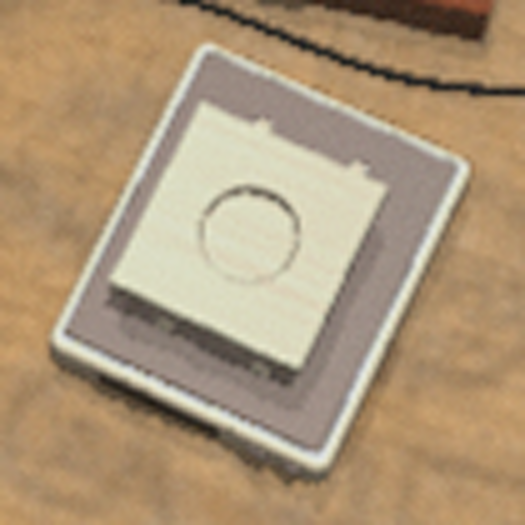

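View pics/bot.png

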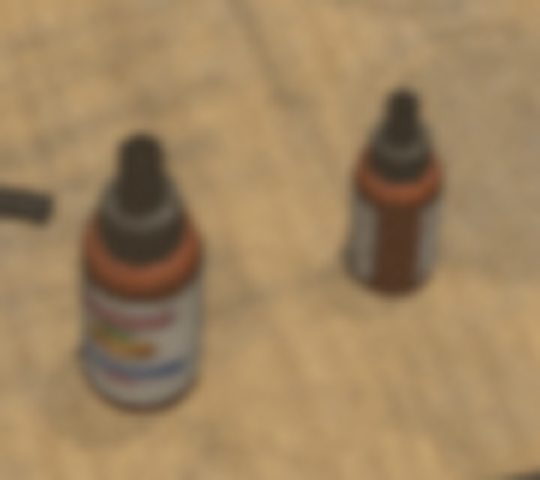

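```bash
cat >> h.py <<'E'
from scipy.optimize import least_squares
def ray(f,u,v,z):
    K=np.array(f['camera_matrix']);V=np.array(f['view']);c=-V[:3,:3].T@V[:3,3]
    d=V[:3,:3].T@np.linalg.inv(K)@np.array([u,v,1.]); return c+d*(z-c[2])/d[2]
def cyl(P,z0,z1,rad,c0):
    P=P[~np.isnan(P[:,0])];P=P[(P[:,2]>z0)&(P[:,2]<z1)&(np.hypot(*(P[:,:2]-c0).T)<rad+.01)]
    s=least_squares(lambda c:np.hypot(P[:,0]-c[0],P[:,1]-c[1])-rad,c0,loss='soft_l1',f_scale=.001)
    return s.x.round(4),len(P),np.abs(s.fun).mean().round(4)
E
python3 - <<'E'
from h import *
f=np.load('/tmp/top0.npz');g=np.load('/tmp/side0.npz')
for n,q in(('top',f),('side',g)):
    W=cloud(q).reshape(-1,3)
    print(n,'body',cyl(W,.012,.052,.0165,(.455,-.256)),'collar',cyl(W,.066,.076,.012,(.455,-.256)))
    S=W[(W[:,2]>.09)&(W[:,2]<.11)&(np.hypot(W[:,0]-.455,W[:,1]+.256)<.03)]; print('teat',S.mean(0))
    C=cloud(q); near=np.hypot(C[...,0]-.55,C[...,1]+.04)<.13
    for lo,hi,z,t in((.079,.1,.084,'pan'),(.035,.1,.044,'bal')):
        m=(near&(C[...,2]>lo)&(C[...,2]<hi)).astype(np.uint8)
        k,l,s,c=cv2.connectedComponentsWithStats(m); i=1+s[1:,4].argmax()
        v,u=np.where(l==i); X=np.array([ray(q,a,b,z)[:2] for a,b in zip(u,v)],np.float32)*1000
        print(t,len(u),cv2.minAreaRect(X))
for (x,y) in((249.5,234.5),):
    print('well',ray(f,(x+.5)/5-.5+240,(y+.5)/5-.5+135,.084))
a=cv2.resize(g['pixels'][185:255,260:340],None,fx=7,fy=7,interpolation=cv2.INTER_CUBIC); cv2.imwrite('pics/bals.png',a)
a=cv2.resize(f['pixels'][160:205,265:320],None,fx=12,fy=12,interpolation=cv2.INTER_CUBIC); cv2.imwrite('pics/balt.png',a)
E
```

```text
top body (array([ 0.4558, -0.2549]), 79, np.float64(0.0003)) collar (array([ 0.4572, -0.2561]), 31, np.float64(0.0011))
teat [ 0.45511906 -0.25393651  0.09887267]
pan 1548 ((542.7600708007812, -24.094524383544922), (84.5030517578125, 85.94461059570312), 68.97759246826172)
bal 4192 ((545.9631958007812, -29.310646057128906), (128.73826599121094, 150.12747192382812), 68.91919708251953)
side body (array([ 0.4574, -0.256 ]), 171, np.float64(0.001)) collar (array([ 0.4578, -0.2547]), 41, np.float64(0.0014))
teat [ 0.45507283 -0.25882005  0.0965499 ]
pan 730 ((543.1340942382812, -27.585498809814453), (89.80589294433594, 84.74652099609375), 69.16278076171875)
bal 2355 ((550.64990234375, -23.384605407714844), (166.13641357421875, 148.35128784179688), 69.14295959472656)
well [ 0.54258366 -0.02397286  0.084     ]
```

View pics/bals.png

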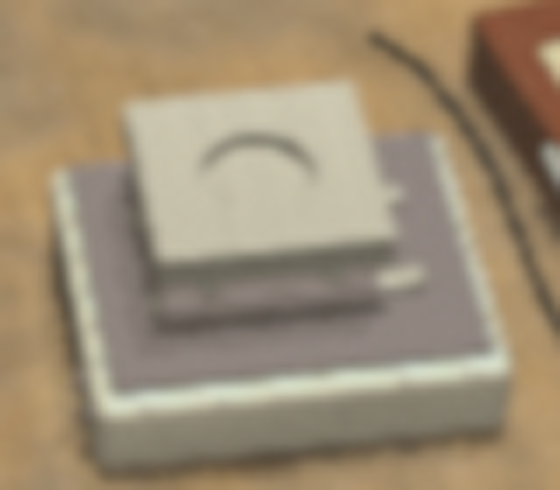

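View pics/balt.png

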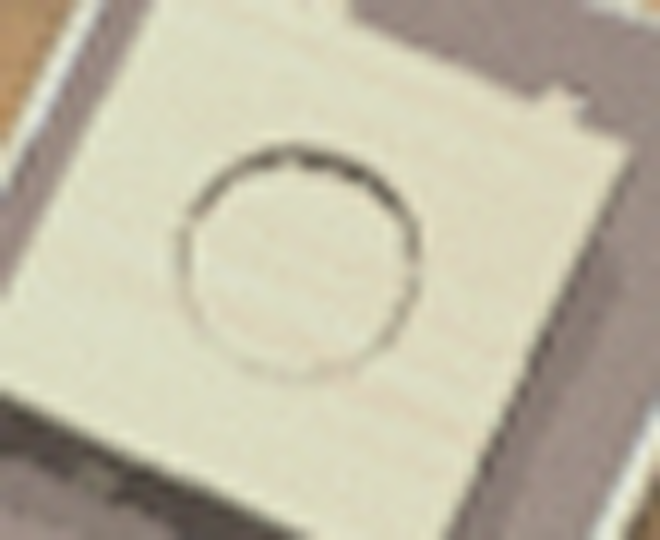

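```bash
python3 - <<'E'
from h import *
for n in('top','side'):
    W=cloud(np.load(f'/tmp/{n}0.npz')).reshape(-1,3); W=W[(W[:,2]>.06)&(W[:,0]>.12)&(W[:,0]<.75)&(W[:,1]>-.05)&(W[:,1]<.75)]
    b=(W[:,:2]/.05).astype(int); 
    d={}
    for k,z in zip(map(tuple,b),W[:,2]): d.setdefault(k,[]).append(z)
    print(n,[(round(k[0]*.05,2),round(k[1]*.05,2),round(max(v),2),len(v)) for k,v in sorted(d.items()) if len(v)>5])
E
```

```text
top [(np.float64(0.4), np.float64(0.35), np.float64(0.33), 387), (np.float64(0.4), np.float64(0.4), np.float64(0.33), 397), (np.float64(0.4), np.float64(0.45), np.float64(0.25), 21), (np.float64(0.45), np.float64(0.0), np.float64(0.09), 61), (np.float64(0.45), np.float64(0.35), np.float64(0.32), 178), (np.float64(0.45), np.float64(0.4), np.float64(0.33), 529), (np.float64(0.5), np.float64(0.0), np.float64(0.09), 831), (np.float64(0.5), np.float64(0.4), np.float64(0.32), 44), (np.float64(0.55), np.float64(0.0), np.float64(0.09), 560), (np.float64(0.55), np.float64(0.5), np.float64(0.13), 138), (np.float64(0.55), np.float64(0.55), np.float64(0.12), 33), (np.float64(0.7), np.float64(0.3), np.float64(0.26), 18), (np.float64(0.7), np.float64(0.35), np.float64(0.28), 1249), (np.float64(0.7), np.float64(0.4), np.float64(0.26), 79)]
side [(np.float64(0.1), np.float64(0.1), np.float64(0.64), 26), (np.float64(0.15), np.float64(0.5), np.float64(0.47), 101), (np.float64(0.15), np.float64(0.55), np.float64(0.47), 268), (np.float64(0.15), np.float64(0.7), np.float64(0.41), 232), (np.float64(0.2), 
[... 880 characters left out ...]
at64(0.45), np.float64(0.45), np.float64(0.34), 76), (np.float64(0.5), np.float64(0.0), np.float64(0.09), 360), (np.float64(0.5), np.float64(0.4), np.float64(0.34), 87), (np.float64(0.5), np.float64(0.45), np.float64(0.34), 68), (np.float64(0.5), np.float64(0.5), np.float64(0.26), 8), (np.float64(0.55), np.float64(0.0), np.float64(0.09), 265), (np.float64(0.55), np.float64(0.45), np.float64(0.28), 8), (np.float64(0.55), np.float64(0.5), np.float64(0.27), 248), (np.float64(0.55), np.float64(0.55), np.float64(0.17), 66), (np.float64(0.7), np.float64(0.3), np.float64(0.27), 24), (np.float64(0.7), np.float64(0.35), np.float64(0.28), 445), (np.float64(0.7), np.float64(0.4), np.float64(0.26), 17)]
```

Emit:
arm_command --pt "0 0 0 47 0" --pt "0 0 0 47 0" --pt "0 0 0 47 0" --pt "0 0 0 47 0" --pt "0 20 -44 0 0" --pt "0 20 -44 0 0" --pt "0 20 -44 0 0" --pt "0 0 0 0 0"

```text
t: 0.9
tcp_pos: [0.292, 0.4442, 0.4204]
tool_rot: [-1.368, -0.925, 0.922]
contact_force: [-0.6, -0.4, -0.6]
gripper_width: 0.0853
```

Emit:
arm_command --pt "0 6 -48 0 0" --pt "0 6 -48 0 0" --pt "0 12 -46 0 0" --pt "0 16 -45 0 0" --pt "0 20 -44 0 0" --pt "0 20 -44 0 0" --pt "0 20 -44 0 0" --pt "0 20 -44 0 0"

```text
t: 1.7
tcp_pos: [0.408, 0.0854, 0.4193]
tool_rot: [-1.362, -0.931, 0.93]
contact_force: [1.4, 0.6, -0.5]
gripper_width: 0.0851
```

Emit:
arm_command --pt "0 10 -45 -15 0" --pt "0 10 -45 -15 0" --pt "0 10 -45 -15 0" --pt "0 0 -45 -20 0" --pt "0 0 -45 -20 0" --pt "0 0 -45 -20 0" --pt "0 0 -45 -20 0" --pt "0 0 0 0 0"

```text
t: 2.5
tcp_pos: [0.4352, -0.2331, 0.2922]
tool_rot: [-1.366, -0.92, 0.929]
contact_force: [-0.5, 0.3, 0.4]
gripper_width: 0.085
```

Emit:
arm_command --pt "0 11 -11 -20 0" --pt "0 10 -11 -30 0" --pt "0 0 0 -40 0" --pt "0 0 0 -40 0" --pt "0 0 0 -12 0" --pt "0 0 0 0 0" --pt "0 0 0 0 0" --pt "0 0 0 0 0"

```text
t: 3.3
tcp_pos: [0.4599, -0.2504, 0.1542]
tool_rot: [-1.365, -0.933, 0.929]
contact_force: [0.3, 0.7, 0.5]
gripper_width: 0.0851
```

```bash
python3 - <<'E'
from h import *
f=grab('side','s1');g=grab('top','t1')
print(r.observe()['tcp_pos'])
a=cv2.resize(f['pixels'][200:340,230:410],None,fx=3,fy=3,interpolation=cv2.INTER_CUBIC)
b=cv2.resize(g['pixels'][180:320,310:450],None,fx=3,fy=3,interpolation=cv2.INTER_CUBIC)
cv2.imwrite('pics/c1.png',np.hstack([a[:, :380],b[:420,:]]))
E
```

```text
[ 0.45961404 -0.25016181  0.15384108]
```

View pics/c1.png

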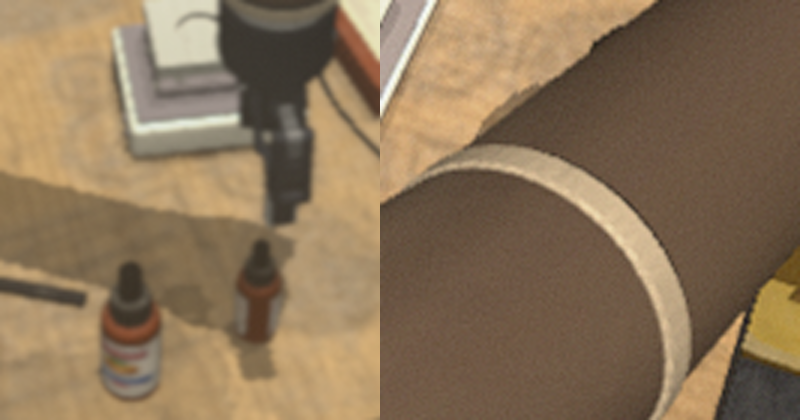

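Emit:
arm_command --pt "0 -3 -5 0 0" --pt "0 0 0 0 0" --pt "0 0 0 -20 0" --pt "0 0 0 -20 0" --pt "0 0 0 -20 0" --pt "0 0 0 0 0" --pt "0 0 0 0 0" --pt "0 0 0 0 0"

```text
t: 4.2
tcp_pos: [0.4561, -0.2555, 0.0933]
tool_rot: [-1.364, -0.931, 0.93]
contact_force: [1.0, -0.2, -0.1]
gripper_width: 0.0858
```

```bash
python3 - <<'E'
from h import *
f=grab('side','s2')
print(r.observe()['tcp_pos'])
a=cv2.resize(f['pixels'][230:340,250:380],None,fx=5,fy=5,interpolation=cv2.INTER_CUBIC)
cv2.imwrite('pics/c2.png',a)
E
```

```text
[ 0.45624468 -0.25538991  0.09336301]
```

View pics/c2.png

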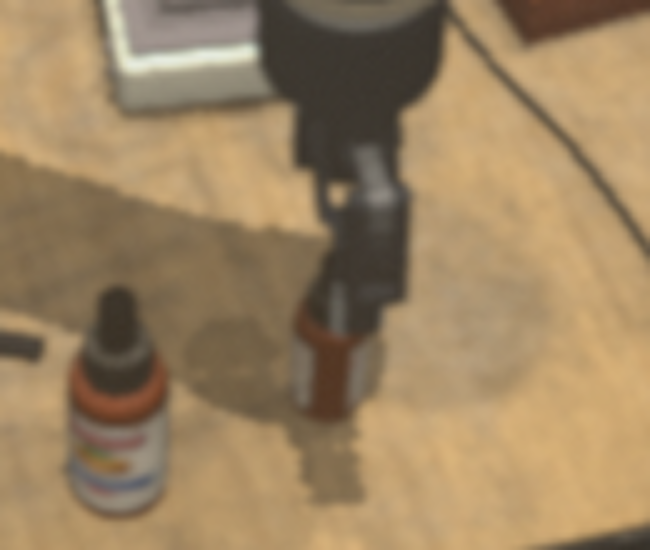

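Emit:
arm_command --pt "0 0 0 -20 0" --pt "0 0 0 -20 0" --pt "0 0 0 -19 0" --pt "0 0 0 0 0" --pt "0 0 0 0 0" --pt "0 0 0 0 0" --pt "0 0 0 0 0" --pt "0 0 0 0 0"

```text
t: 5.05
tcp_pos: [0.4562, -0.255, 0.0341]
tool_rot: [-1.364, -0.931, 0.93]
contact_force: [0.7, -0.1, 0.6]
gripper_width: 0.0851
```

Emit:
arm_command --pt "0.2 0 0 0 0" --pt "0.3 0 0 0 0" --pt "0.4 0 0 0 0" --pt "0.5 0 0 0 0" --pt "0.6 0 0 0 0" --pt "0.8 0 0 0 0" --pt "1 0 0 0 0" --pt "1 0 0 0 0"

```text
t: 5.85
tcp_pos: [0.4558, -0.2549, 0.0336]
tool_rot: [-1.363, -0.931, 0.93]
contact_force: [-1.3, 2.0, 5.5]
gripper_width: 0.0306
```

Emit:
arm_command --pt "1 0 0 0 0" --pt "1 0 0 0 0" --pt "1 0 0 0 0" --pt "1 0 0 0 0" --pt "1 0 0 0 0" --pt "1 0 0 0 0" --pt "1 0 0 0 0" --pt "1 0 0 0 0"

```text
t: 6.65
tcp_pos: [0.4557, -0.2549, 0.0336]
tool_rot: [-1.363, -0.931, 0.93]
contact_force: [-0.6, 0.3, 5.1]
gripper_width: 0.0306
```

```bash
python3 - <<'E'
from h import *
f=grab('side','s3')
o=r.observe();print(o['tcp_pos'],o['gripper_width'],o['contact_force'])
a=cv2.resize(f['pixels'][230:340,250:380],None,fx=5,fy=5,interpolation=cv2.INTER_CUBIC)
cv2.imwrite('pics/c3.png',a)
E
```

```text
[ 0.45574662 -0.25487186  0.03354337] 0.03096653214790965 [-1.43940149  1.4956003   5.54500693]
```

View pics/c3.png

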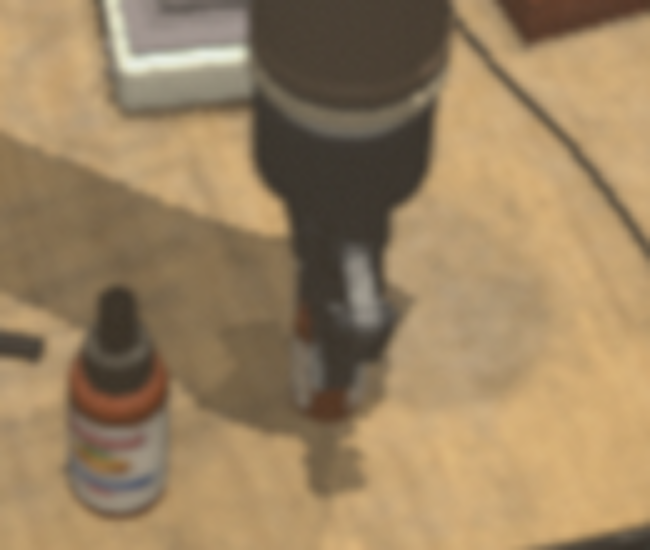

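Emit:
arm_command --pt "1 0 0 5 0" --pt "1 0 0 10 0" --pt "1 0 0 20 0" --pt "1 0 0 30 0" --pt "1 0 0 35 0" --pt "1 0 0 35 0" --pt "1 0 0 20 0" --pt "1 0 0 0 0"

```text
t: 7.5
tcp_pos: [0.4569, -0.2559, 0.1915]
tool_rot: [-1.367, -0.934, 0.928]
contact_force: [0.6, -0.6, -1.6]
gripper_width: 0.0305
```

Emit:
arm_command --pt "1 10 25 10 0" --pt "1 14 38 15 0" --pt "1 14 38 0 0" --pt "1 14 38 0 0" --pt "1 14 38 0 0" --pt "1 12 30 0 0" --pt "1 8 18 0 0" --pt "1 0 0 0 0"

```text
t: 8.3
tcp_pos: [0.5422, -0.0271, 0.2124]
tool_rot: [-1.361, -0.933, 0.934]
contact_force: [-0.2, -0.9, -0.6]
gripper_width: 0.0306
```

Emit:
arm_command --pt "1 0 0 0 0" --pt "1 0 0 0 0" --pt "1 0 0 0 0" --pt "1 0 0 0 0" --pt "1 0 0 0 0" --pt "1 0 0 0 0" --pt "1 0 0 0 0" --pt "1 0 0 0 0"

```text
t: 9.1
tcp_pos: [0.5417, -0.0299, 0.2133]
tool_rot: [-1.363, -0.93, 0.93]
contact_force: [0.1, 0.2, -1.2]
gripper_width: 0.0304
```

```bash
python3 - <<'E'
from h import *
f=grab('side','s4');g=grab('top','t4')
o=r.observe();print(o['tcp_pos'],o['gripper_width'],o['contact_force'])
a=cv2.resize(f['pixels'][100:260,210:370],None,fx=3.5,fy=3.5,interpolation=cv2.INTER_CUBIC)
cv2.imwrite('pics/c4.png',a)
E
```

```text
[ 0.54166257 -0.02991027  0.21330465] 0.030229979477579584 [ 0.91405104  0.38391464 -0.90768353]
```

View pics/c4.png

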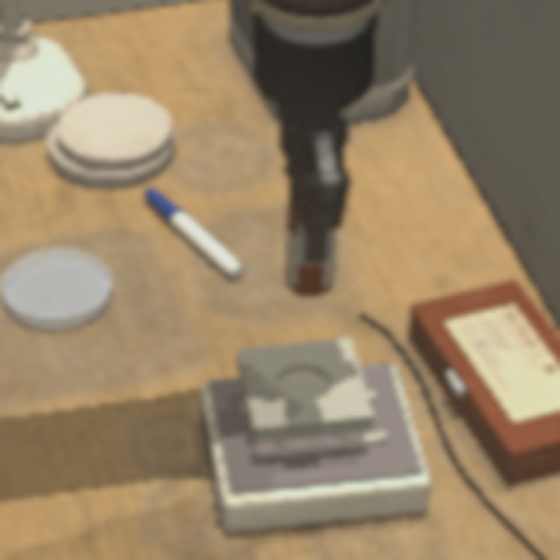

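View pics/t4.png

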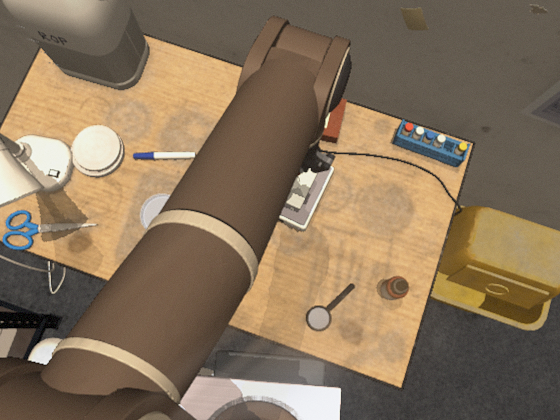

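```bash
python3 - <<'E'
from h import *
g=np.load('/tmp/side0.npz'); f=np.load('/tmp/top0.npz')
def ov(q,c,z,u0,v0,w,h,s,rad=.0195):
    a=cv2.resize(q['pixels'][v0:v0+h,u0:u0+w],None,fx=s,fy=s,interpolation=cv2.INTER_CUBIC)
    for t in np.linspace(0,2*np.pi,60):
        u,v=proj(q,(c[0]+rad*np.cos(t),c[1]+rad*np.sin(t),z)); a=cv2.circle(a,(int((u-u0+.5)*s-.5),int((v-v0+.5)*s-.5)),1,(0,0,255),-1)
    return a
A=ov(g,(.5426,-.024),.084,275,185,50,50,8);B=ov(g,(.5445,-.0255),.084,275,185,50,50,8)
cv2.imwrite('pics/ov.png',np.hstack([A,B]))
C=ov(f,(.5426,-.024),.084,265,160,50,50,8)
cv2.imwrite('pics/ovt.png',C)
W=cloud(grab('side')).reshape(-1,3); t=r.observe()['tcp_pos'];z0=t[2]-.0336
for a,b in((.008,.02),(.02,.032),(.008,.035)):print(cyl(W,z0+a,z0+b,.0165,t[:2]+[.001,-.001]),t)
E
```

```text
(array([ 0.5431, -0.0309]), 61, np.float64(0.0011)) [ 0.54164564 -0.02986862  0.2132862 ]
(array([ 0.5427, -0.0314]), 51, np.float64(0.0011)) [ 0.54164564 -0.02986862  0.2132862 ]
(array([ 0.5429, -0.0312]), 121, np.float64(0.0012)) [ 0.54164564 -0.02986862  0.2132862 ]
```

View pics/ov.png

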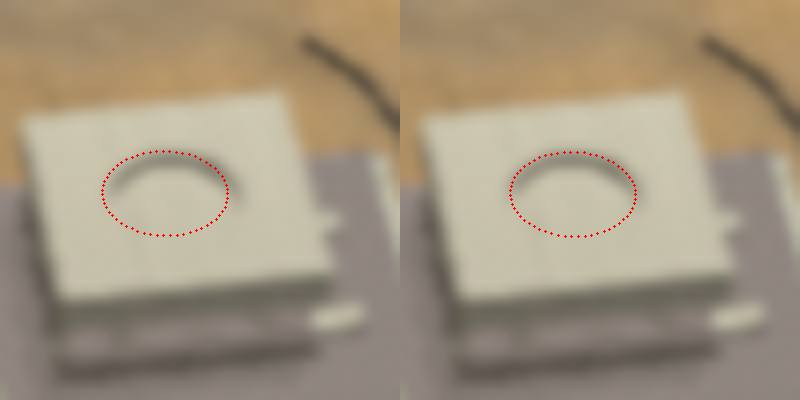

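View pics/ovt.png

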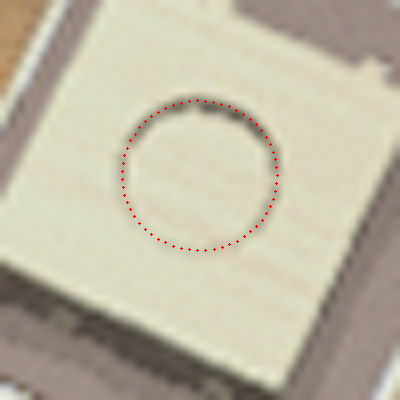

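Emit:
arm_command --pt "1 1.5 5.5 0 0" --pt "1 0 0 -20 0" --pt "1 0 0 -25 0" --pt "1 0 0 -25 0" --pt "1 0 0 -15 0" --pt "1 0 0 -6 0" --pt "1 0 0 0 0" --pt "1 0 0 0 0"

```text
t: 10.05
tcp_pos: [0.5438, -0.0246, 0.1231]
tool_rot: [-1.364, -0.931, 0.929]
contact_force: [-1.6, 0.3, -0.5]
gripper_width: 0.0305
```

```bash
python3 - <<'E'
from h import *
f=grab('side','s5')
o=r.observe();print(o['tcp_pos'],o['gripper_width'],o['contact_force'])
a=cv2.resize(f['pixels'][150:250,240:350],None,fx=6,fy=6,interpolation=cv2.INTER_CUBIC)
cv2.imwrite('pics/c5.png',a)
W=cloud(f).reshape(-1,3); t=o['tcp_pos'];z0=t[2]-.0336
print(cyl(W,z0+.008,z0+.035,.0165,t[:2]+[.001,-.001]))
E
```

```text
[ 0.54386908 -0.02454968  0.12327259] 0.030492546320393357 [ 0.38521243  0.39140097 -0.7689358 ]
(array([ 0.5449, -0.026 ]), 98, np.float64(0.0011))
```

View pics/c5.png

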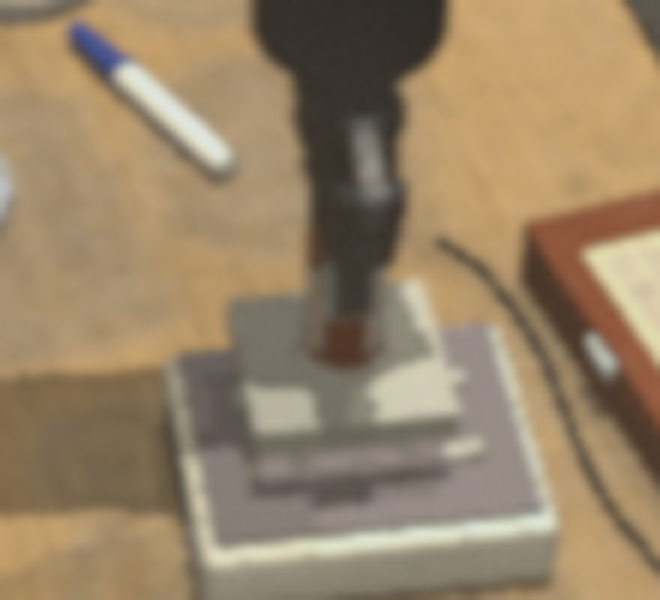

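Emit:
arm_command --pt "1 0 0 -2 0" --pt "1 0 0 -1 0" --pt "1 0 0 -1 0" --pt "1 0 0 -1 0" --pt "1 0 0 -1 0" --pt "1 0 0 -1 0" --pt "1 0 0 0 0" --pt "1 0 0 0 0"

```text
t: 10.9
tcp_pos: [0.5431, -0.0245, 0.1153]
tool_rot: [-1.363, -0.93, 0.93]
contact_force: [0.4, 1.0, 0.2]
gripper_width: 0.0307
```

Emit:
arm_command --pt "1 0 0 -1 0" --pt "1 0 0 -1 0" --pt "1 0 0 0 0" --pt "1 0 0 0 0" --pt "1 0 0 0 0" --pt "1 0 0 0 0" --pt "1 0 0 0 0" --pt "1 0 0 0 0"

```text
t: 11.7
tcp_pos: [0.5432, -0.0244, 0.1133]
tool_rot: [-1.363, -0.93, 0.93]
contact_force: [-0.4, 0.5, -1.4]
gripper_width: 0.0307
```

```bash
python3 - <<'E'
from h import *
for i in range(4):
    f=grab('side'); o=r.observe();print(o['tcp_pos'].round(4),o['contact_force'].round(2),o['wrist_torque'].round(2))
E
```

```text
[ 0.5432 -0.0245  0.1133] [-0.88  0.28 -0.6 ] [-0.01 -0.01 -0.04]
[ 0.5432 -0.0244  0.1133] [ 0.51  0.21 -0.78] [0.04 0.03 0.02]
[ 0.5431 -0.0244  0.1133] [-0.69 -0.17 -0.97] [-0.01 -0.01 -0.01]
[ 0.5431 -0.0244  0.1133] [ 0.26 -0.74 -0.04] [-0.02 -0.   -0.  ]
```

Emit:
arm_command --pt "1 0 0 -0.5 0" --pt "1 0 0 -0.5 0" --pt "1 0 0 -0.5 0" --pt "1 0 0 -0.5 0" --pt "1 0 0 0 0" --pt "1 0 0 0 0" --pt "1 0 0 0 0" --pt "1 0 0 0 0"

```text
t: 12.7
tcp_pos: [0.5432, -0.0245, 0.1113]
tool_rot: [-1.363, -0.93, 0.93]
contact_force: [-0.3, 0.1, -0.6]
gripper_width: 0.0303
```

```bash
python3 - <<'E'
from h import *
for i in range(4):
    f=grab('side'); o=r.observe();print(o['tcp_pos'].round(4),o['contact_force'].round(2),o['wrist_torque'].round(2))
E
```

```text
[ 0.5432 -0.0245  0.1113] [-0.13  0.49 -0.29] [-0.03  0.02  0.  ]
[ 0.5432 -0.0244  0.1113] [ 0.34 -0.65 -0.35] [-0.05  0.01  0.01]
[ 0.5432 -0.0244  0.1113] [ 0.45  0.39 -0.67] [-0.01  0.    0.01]
[ 0.5431 -0.0244  0.1113] [ 1.5  -0.04 -0.07] [-0.04  0.05 -0.01]
```

Emit:
arm_command --pt "1 0 0 -0.5 0" --pt "1 0 0 -0.5 0" --pt "1 0 0 0 0" --pt "1 0 0 0 0" --pt "1 0 0 0 0" --pt "1 0 0 0 0" --pt "1 0 0 0 0" --pt "1 0 0 0 0"

```text
t: 13.7
tcp_pos: [0.5432, -0.0244, 0.1103]
tool_rot: [-1.363, -0.93, 0.93]
contact_force: [-1.1, 0.3, 2.8]
gripper_width: 0.0309
```

```bash
python3 - <<'E'
from h import *
for i in range(4):
    f=grab('side'); o=r.observe();print(o['tcp_pos'].round(4),o['contact_force'].round(2),o['wrist_torque'].round(2))
cv2.imwrite('pics/c6.png',cv2.resize(f['pixels'][150:250,240:350],None,fx=6,fy=6,interpolation=cv2.INTER_CUBIC))
E
```

```text
[ 0.5432 -0.0244  0.1103] [-1.27  0.45  3.29] [0.01 0.12 0.07]
[ 0.5432 -0.0244  0.1103] [-0.41  0.68  3.49] [0.01 0.2  0.01]
[ 0.5432 -0.0244  0.1103] [-1.12  0.7   2.58] [-0.02  0.12 -0.03]
[ 0.5432 -0.0244  0.1103] [-1.07 -0.41  2.16] [-0.01  0.11  0.05]
```

View pics/c6.png

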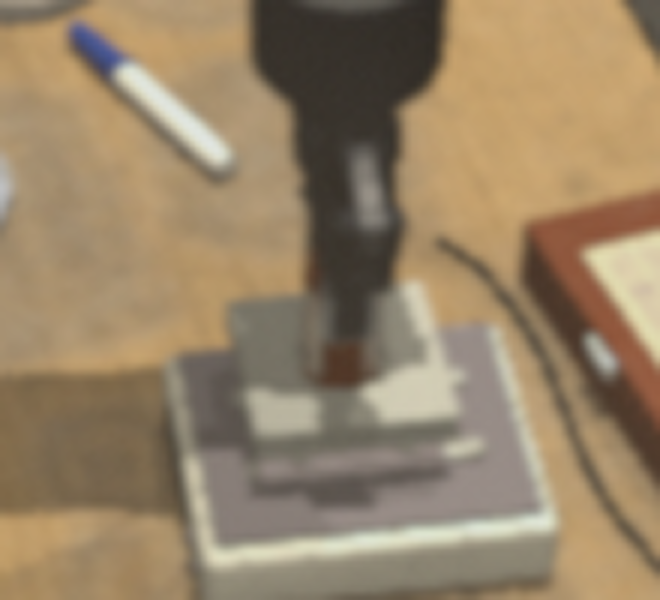

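Emit:
arm_command --pt "1 0 0 0.5 0" --pt "1 0 0 0 0" --pt "1 0 0 0 0" --pt "0.55 0 0 0 0" --pt "0.5 0 0 0 0" --pt "0.4 0 0 0 0" --pt "0.2 0 0 0 0" --pt "0 0 0 0 0"

```text
t: 14.7
tcp_pos: [0.5431, -0.0244, 0.1108]
tool_rot: [-1.363, -0.93, 0.93]
contact_force: [0.2, 0.6, 1.0]
gripper_width: 0.0778
```

Emit:
arm_command --pt "0 0 0 0 0" --pt "0 0 0 0 0" --pt "0 0 0 0 0" --pt "0 0 0 0 0" --pt "0 0 0 5 0" --pt "0 0 0 10 0" --pt "0 0 0 10 0" --pt "0 0 0 0 0"

```text
t: 15.5
tcp_pos: [0.5443, -0.0246, 0.1377]
tool_rot: [-1.364, -0.933, 0.928]
contact_force: [0.4, 0.4, -0.6]
gripper_width: 0.0851
```

```bash
python3 - <<'E'
from h import *
f=grab('side'); o=r.observe();print(o['tcp_pos'].round(4),o['contact_force'].round(2),o['gripper_width'])
cv2.imwrite('pics/c7.png',cv2.resize(f['pixels'][150:250,240:350],None,fx=6,fy=6,interpolation=cv2.INTER_CUBIC))
W=cloud(f).reshape(-1,3);print(cyl(W,.088,.128,.0165,(.545,-.026)))
E
```

```text
[ 0.5438 -0.0244  0.1369] [-0.69 -0.7   0.57] 0.08523629001554206
(array([ 0.5446, -0.0256]), 148, np.float64(0.0014))
```

View pics/c7.png

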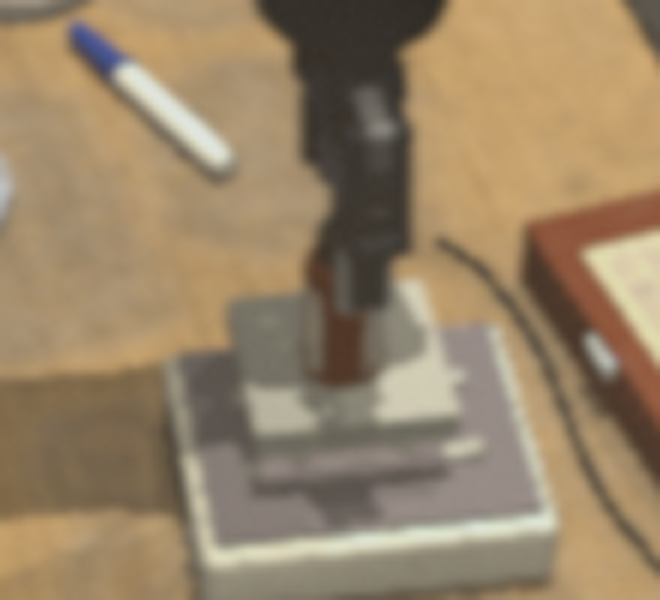

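Bottle stands released. Withdraw straight up, then check from both cameras.

Emit:
arm_command --pt "0 0 0 15 0" --pt "0 0 0 25 0" --pt "0 0 0 35 0" --pt "0 0 0 40 0" --pt "0 0 0 40 0" --pt "0 0 0 20 0" --pt "0 0 0 0 0" --pt "0 0 0 0 0"

```text
t: 16.35
tcp_pos: [0.5429, -0.0244, 0.3111]
tool_rot: [-1.363, -0.931, 0.93]
contact_force: [0.3, -1.1, -0.9]
gripper_width: 0.0853
```

Emit:
arm_command --pt "0 -10 -25 0 0" --pt "0 -20 -40 0 0" --pt "0 -20 -40 0 0" --pt "0 -20 -40 0 0" --pt "0 -15 -35 0 0" --pt "0 -8 -15 0 0" --pt "0 0 0 0 0" --pt "0 0 0 0 0"

```text
t: 17.15
tcp_pos: [0.4498, -0.2189, 0.31]
tool_rot: [-1.362, -0.929, 0.931]
contact_force: [0.3, -0.1, 0.5]
gripper_width: 0.085
```

```bash
python3 - <<'E'
from h import *
f=grab('side'); g=grab('top'); o=r.observe();print(o['tcp_pos'].round(4),o['contact_force'].round(2),o['gripper_width'])
A=cv2.resize(f['pixels'][130:255,210:350],None,fx=3,fy=3,interpolation=cv2.INTER_CUBIC)
B=cv2.resize(g['pixels'][130:255,220:345],None,fx=3,fy=3,interpolation=cv2.INTER_CUBIC)
cv2.imwrite('pics/c8.png',np.hstack([A,B]))
for q in(f,g):
    W=cloud(q).reshape(-1,3)
    for a,b,rd in((.086,.108,.0165),(.108,.131,.0165),(.086,.131,.0165)):print(cyl(W,a,b,rd,(.544,-.025)))
    m=np.hypot(W[:,0]-.544,W[:,1]+.025)<.03; print('top z',np.sort(W[m][:,2])[-6:].round(4))
    S=W[m&(W[:,2]>.168)&(W[:,2]<.19)]; print('teat',S.mean(0).round(4))
# bystanders moved?
f0=np.load('/tmp/side0.npz'); d=cv2.absdiff(f['pixels'],f0['pixels'])[140:200,195:285]; print('diff dish/marker',d.mean(),d.max())
E
```

```text
[ 0.4506 -0.218   0.3102] [0.29 0.78 0.45] 0.08497307947929755
(array([ 0.5446, -0.0257]), 94, np.float64(0.0016))
(array([ 0.5444, -0.0258]), 99, np.float64(0.0011))
(array([ 0.5445, -0.0258]), 193, np.float64(0.0014))
top z [0.1768 0.1769 0.177  0.1781 0.1786 0.181 ]
teat [ 0.5424 -0.0288  0.174 ]
(array([ 0.5428, -0.025 ]), 88, np.float64(0.0034))
(array([ 0.5432, -0.0246]), 53, np.float64(0.0004))
(array([ 0.5431, -0.0248]), 141, np.float64(0.0023))
top z [0.1784 0.1784 0.1792 0.1797 0.1807 0.1818]
teat [ 0.5421 -0.025   0.1757]
diff dish/marker 9.935617283950616 16
```

View pics/c8.png

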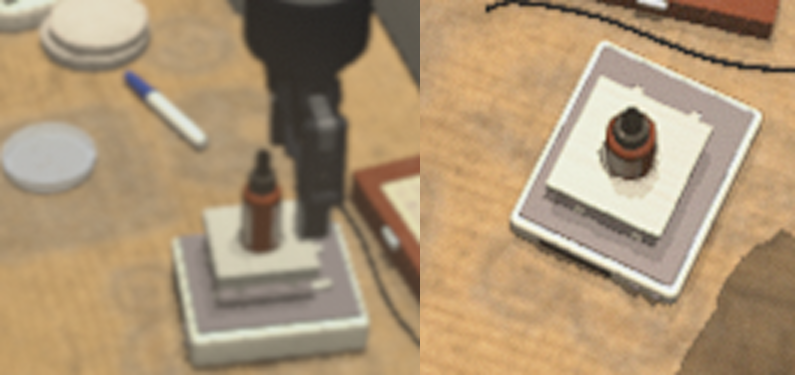

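```bash
python3 -c "
from rig import r
print(r.close_job())"
```

```text
the job is handed in; nothing more can be done
None
```

I stood the smaller dropper bottle in the well of the balance pan, let go, backed the gripper away and handed the job in at about 17 s. No verdict was reported.

- **Which bottle:** The two candidates in the side view were at pixels (316,297), 102 mm tall and 33 mm across, and (273,310), about 134 mm tall. I took the first, which matches the description.
- **Finding the well:** I found it by sight from both cameras, at about (0.543, -0.024). I then lowered in small steps, 1 to 2 mm at first and 0.5 mm near the floor, watching the force. There was no load going past the pan's top. First contact was at about the floor's height, and the press peaked at roughly 3.5 N. I did not feel for the well's walls, so I know the centring only to within the 3 mm clearance.
- **Last checks, bottle:** The top of the bottle reads about 180 mm, as it should with the foot on the 78 mm floor. The body's lower and upper halves line up to within about 0.6 mm, so it is upright, and it sits about 5 mm from the balance's middle.
- **Last checks, surroundings:** The dish and marker look unmoved; the side picture differs from the first only by slight shading. The gripper is open and touching nothing.
- **Disagreements:** The two cameras differ by about 1.5 mm on the bottle's position, within their calibration. The teat readings are few and lean toward each camera, so I did not use them to judge tilt.

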